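# Lower the ratcheted microscope armrest

## Robot

A 6-joint arm with a two-finger parallel gripper is mounted at the origin on the work surface. World frame = base frame: x ahead of the robot, y to its left, z up, the work surface at z = 0. Lengths are in mm, angles in degrees, forces in N, time in s.
With the tool pointing down it reaches from about 350 to 850 mm from the base axis. Payload 8.1 kg.
Tool frame: the origin (TCP) lies at the very end of the fingers, on their centre line; the grasp point (between the pads) lies 19 mm behind it; z points along the fingers, y is the direction in which the jaws open and shut (so a half turn about z gives the same grasp; the last joint's range is limited). The gripper opens to 85 mm and grips with 20 to 120 N. Pads are 22 mm wide; open, the fingers measure 114 mm over their backs; the gripper's body (76 mm by 85 mm) begins 54 mm behind the grasp point. The pads swing forward as they close: fully open they stand 13 mm farther back than shut.
Start: joints at [68.847, 7.471, 85.268, -0, 87.261, -4.893], TCP at [167.981, 576.01, 231.292] pointing down, gripper open.
Joint ranges: [-169.43, 169.43], [-51.17, 129.36], [1.28, 143.12], [-76.62, 256.62], [0, 156.53], [-152.29, 152.29]. Speed limits (degrees/s): [136.94, 136.94, 159.86, 180, 180, 180].

## Interface

Orientations are given as [roll, pitch, yaw] about the fixed x, y, z axes, in that order (R = Rz(yaw) Ry(pitch) Rx(roll)).
In Python, from bench import r, eyes gives the robot as it stands. The module is installed in compiled form; this text tells all that it offers.
- The arm moves only by the tool play_rows, never from a script. Its argument "deltas" is a list of rows, each a list of 3 entries, a list of its own where there are three numbers: the shift along the tool's x, y, z in m, then the turn, a rotation vector about the tool's x, y, z in rad, then the closure, from 0 (fully open) to 1 (shut). A call has 1 to 8 rows; each row shifts and turns the pose as measured when the row begins, along the tool's axes as they then stand; what a row does not reach is not made up. A row lasts 1/8 s, in which the tool goes at most 62.5 mm and 10.7 degrees, less where a joint would pass 70% of its speed; a pose out of reach is approached as far as the arm can. A call with a gripper value outside its range is refused whole. The fingers move at their own pace and stop on an object; "force" is the grip in N (left out, the last holds). Time passes only in rows, so rows that do not move let the fingers close. It gives the time, the measured TCP pose, the force and the opening at its end, in the units of the state.
- r.sense(): the state, without advancing time (a new reading comes with each control period).
- eyes.snapshot(name): name is "side" or "top" or "wrist"; returns the picture (420x560x3 uint8, red, green, blue); there is no depth.
- eyes.get_calibration(name): a dict with "mtx" (3x3 intrinsics, pixels), "R" (3x3) and "t" (3): a world point X has camera coordinates R X + t; the wrist camera has in their place "T_tool_cam" (4x4, takes a point from camera to tool coordinates, whose origin is the TCP and whose axes are the flange's). Camera axes: x right, y down, z forward; pixel columns grow to the right and rows downward; lengths in mm; the calibration is good to about 2 mm. A picture is of the moment at which its call begins: read the wrist's pose just before it. get_calibration takes no time and is no camera call.
- r.hand_in(): hands the job in, once; it reports no verdict.
The state is a dict: "time": time; "joint_pos": joint angles; "qd": joint speeds; "joint_efforts": joint torques, N m; "tool_pos": TCP position; "tcp_rot": TCP orientation; "ft_force": force on the tool from outside, world axes, zero at the start; "wrist_torque": the same for the moment, N m; "finger_gap": finger opening in mm.
Only numpy, scipy, OpenCV 4.12 (cv2) and the standard library are available. Lean on these libraries where they do the work, as an engineer would, in place of code of your own. Each camera call takes 0.05 s, during which the arm holds its last target. There are 200 camera calls.

## Task

The padded armrest on the bench has been left ratcheted up. Press down the thumb tab of its pawl until the pawl snaps over clear of the teeth, then push the armrest down past its teeth until it lies flat on its rest post. Only press and push: do not lift the armrest, do not force it while the pawl is still in the teeth, and leave the well plate, the bottle and the tip box where they stand.

Things in the scene. Friction and masses are not known exactly. Their poses are not given: they have to be found in the camera images.
- stand: Cream steel stand of the armrest, fixed to the bench: base plate 335 x 100 mm, 8 mm high, with two upright cheek plates (outer faces 34 mm apart, up to 134 mm high) that carry the hinge and the pawl. Origin on the bench right below the hinge; z up. Its -x axis points along the padded arm from the hinge to the free end, its +x axis from the hinge to the thumb tab; y is parallel to the hinge pin. The base plate runs from x = -235 to +100 mm.
- armrest (a joint): Angle of the padded arm, rad: 0 = flat (level, at its stop on the rest post), positive = free end raised; at most 0.80. Starts about 0.35 to 0.62. While the pawl is in, the teeth (one every 0.14 rad) let it go up but not down. With the pawl off, a stiff friction hinge still holds it wherever it is left; pushing the pad end down takes about 2 to 8 N.
- armrest_hinge (a point): Centre of the hinge pin, 78 mm above the bench. It turns with the arm: its -x axis points along the arm to the free end, z out of the pad's upper face.
- pad_end (a point): Point to push: on the upper face of the grey vinyl pad, on its centre line, 35 mm from its free end. Its axes are the arm's: -x to the free end, z out of the pad. It lies 205 mm along the arm from the hinge and 20 mm above the hinge line, so 98 mm above the bench when flat. The pad is 190 mm long, 90 mm wide, 30 mm thick.
- pawl (a joint): Angle of the steel throw-over pawl, rad: 0 to 0.10 = nose in (or riding on) the teeth of the sector, 0.36 = thrown off, nose about 20 mm above the teeth. A spring detent throws it to whichever end is nearer (change-over at 0.18), so it stays off once pressed down. Pressing the tab takes about 2 to 6 N. The pivot pin is at x = +55 mm, 124 mm above the bench.
- pawl_tab (a point): Centre of the upper face of the pawl's thumb tab, a ribbed steel plate 36 mm (along the stand's x) x 38 mm (y), 5 mm thick, on the side of the hinge away from the pad, 111 mm from the hinge, 138 to 143 mm above the bench while the pawl is in. Pressed down it sinks 15 to 20 mm to its stop. Its outer end is bent up a little. Nothing is beneath it but the base plate.
- well_plate: Clear six-well culture plate with pink wells, 128 x 86 x 20 mm, lying loose on the bench; origin at the centre of its underside. Leave it alone.
- media_bottle: Pink media bottle with white cap, 68 mm diameter, 130 mm tall, standing loose; origin at the centre of its underside. Leave it alone.
- tip_box: Closed pipette-tip box with blue lower half, 124 x 84 x 59 mm, standing loose; origin at the centre of its underside. Leave it alone.

How it is judged:
By the outcome, as a careful person would: the job done as asked, in the order asked, and still so for the second after the job is handed in, with the robot touching nothing.
It also fails if it takes over 38 s, if anything falls off the work surface, if the arm or the gripper's body presses on something with over 40 N, if the wrist force passes 120 N, or if a joint passes its speed limit or range.

## Working session

There is one attempt and no reset: what is moved stays moved. The work goes in short steps, Python scripts to look and compute and a tool call to move; the robot and the scene stay as the last step left them, time stands still between calls to the robot, and variables do not carry over. Pictures are saved under pics/ and viewed, about 8 in all and at most 12, crops included, and the job is handed in when it is done.

Besides the shell and the picture viewer there is one more tool, called after "Emit:" as name([rows], argument=value, ...), one row to a line, values as JSON. play_rows: Moves the arm, as the interface text tells. Its arguments: {"type":"object","properties":{"deltas":{"type":"array"},"force":{"type":"number"}},"required":["deltas"]}

```bash
mkdir -p pics; python3 - <<'E'
from bench import r, eyes
import cv2, numpy as np
s=r.sense(); print({k:np.round(v,3).tolist() for k,v in s.items()})
np.set_printoptions(precision=4,suppress=True)
for n in("side","top","wrist"):
    im=eyes.snapshot(n); cv2.imwrite(f"pics/{n}0.png",im[:,:,::-1])
    c=eyes.get_calibration(n); print(n,{k:np.array(v).tolist() for k,v in c.items()})
E
```

```text
{'time': 0.0, 'joint_pos': [68.846, 7.516, 85.331, -0.002, 87.261, -4.892], 'qd': [0.009, 0.079, 0.101, -0.089, -0.013, 0.03], 'joint_efforts': [0.001, -56.936, -50.057, -0.0, 0.014, -0.0], 'tool_pos': [167.791, 575.478, 230.218], 'tcp_rot': [-179.893, -0.008, 163.739], 'ft_force': [-0.027, -0.247, 0.591], 'wrist_torque': [-0.003, 0.016, -0.049], 'finger_gap': 85.653}
side {'mtx': [[436.3993338756865, 0.0, 283.7339684253366], [0.0, 436.3993338756865, 209.43204950761515], [0.0, 0.0, 1.0]], 'R': [[0.8428805508372085, -0.5377692418911946, -0.01888437174316442], [-0.30334936445286576, -0.44588715612822216, -0.8421186419299415], [0.4444452048412792, 0.7155339869465716, -0.5389615695185855]], 't': [-457.96878215030915, 329.1560941428102, 472.80951223142614]}
top {'mtx': [[422.5917668872803, 0.0, 282.7146626491058], [0.0, 422.5917668872803, 200.49844947151053], [0.0, 0.0, 1.0]], 'R': [[-0.022707589702215297, -0.99914717170752, -0.03448615140573778], [-0.9830965290024865, 0.028584703698857922, -0.1808428305952769], [0.18167437913250004, 0.029796710947890246, -0.9829072061916672]], 't': [139.23614824924664, 614.5616049947089, 740.1306679723024]}
wrist {'mtx': [[331.22360493044454, 0.0, 278.905227191949], [0.0, 331.22360493044454, 208.501652343493], [0.0, 0.0, 1.0]], 'T_tool_cam': [[-0.0011985981401351478, -0.9448876134529519, -0.32739267142940304, 85.94993482959848], [0.9999992766957823, -0.001165232183064302, -0.0002980635338725515, 0.03517052498724915], [-9.985193607069557e-05, -0.32739279188330056, 0.9448883266568842, -142.5484749674037], [0.0, 0.0, 0.0, 1.0]]}
```

View pics/side0.png

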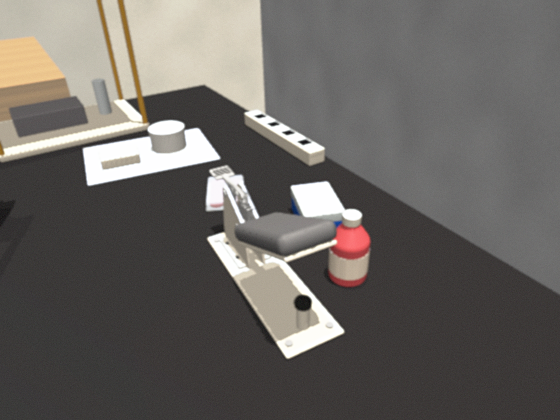

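View pics/top0.png

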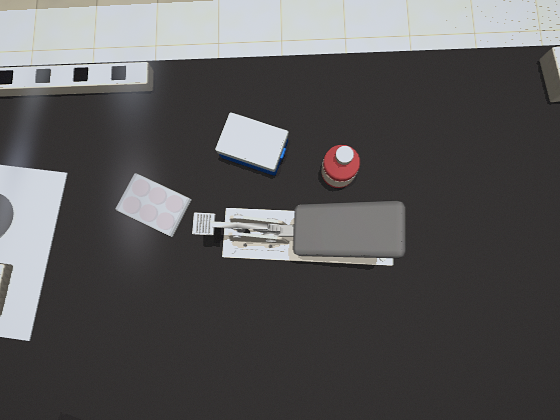

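Side view: tab near (221,172), base-plate corners near (208,236), (287,348) and (338,326), pad end at about (310,235). Top view: tab at (204,224), pad x 294–405 / y 202–257, base-plate left edge x≈222. Next I measure and cross-check these.

```bash
cat > h.py <<'E'
import numpy as np, cv2
from bench import r, eyes
np.set_printoptions(precision=1,suppress=True)
def ray(n,p):
    c=eyes.get_calibration(n); R=np.array(c["R"]); t=np.array(c["t"])
    d=R.T@np.linalg.solve(np.array(c["mtx"]),[p[0],p[1],1.]); return -R.T@t, d/np.linalg.norm(d)
def onz(n,p,z):
    o,d=ray(n,p); return o+d*(z-o[2])/d[2]
def tri(a,b):
    (o1,d1),(o2,d2)=ray("top",a),ray("side",b)
    s=np.linalg.lstsq(np.c_[d1,-d2],o2-o1,rcond=None)[0]
    p,q=o1+d1*s[0],o2+d2*s[1]; return (p+q)/2,np.linalg.norm(p-q)
def proj(n,X):
    c=eyes.get_calibration(n); v=np.array(c["mtx"])@(np.array(c["R"])@X+np.array(c["t"])); return v[:2]/v[2]
E
python3 - <<'E'
from h import *
print("tab tri",tri((204,224),(221,172)), "tab on z140",onz("top",(204,224),140))
for p in [(223,208),(221,257),(393,265)]: print("base top",p,onz("top",p,8))
for p in [(208,236),(287,348),(339,326)]: print("base side",p,onz("side",p,8))
t=cv2.imread("pics/top0.png"); s=cv2.imread("pics/side0.png")
a=cv2.resize(t[190:280,185:415],None,fx=3.4,fy=3.4,interpolation=cv2.INTER_CUBIC)
b=cv2.resize(s[155:355,195:375],None,fx=1,fy=1)
cv2.imwrite("pics/c1.png",a)
cv2.imwrite("pics/c2.png",cv2.resize(s[160:355,195:375],None,fx=3,fy=3,interpolation=cv2.INTER_CUBIC))
E
```

```text
tab tri (array([567. , 255.4, 136.4]), np.float64(0.13314515690987153)) tab on z140 [566.4 254.6 140. ]
base top (223, 208) [615.4 245.5   8. ]
base top (221, 257) [517.5 249.2   8. ]
base top (393, 265) [493.9 -86.2   8. ]
base side (208, 236) [521.3 248.5   8. ]
base side (287, 348) [502.2 -73.6   8. ]
base side (339, 326) [591.9 -82.5   8. ]
```

View pics/c1.png

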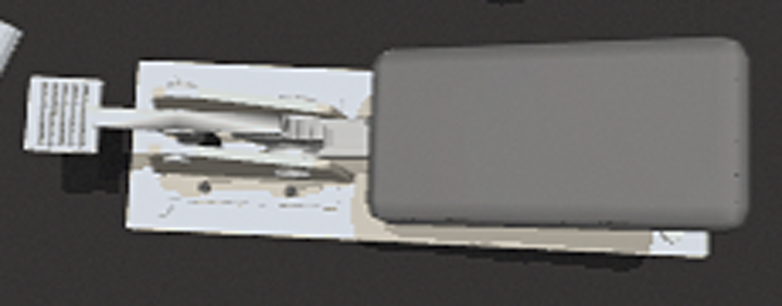

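View pics/c2.png

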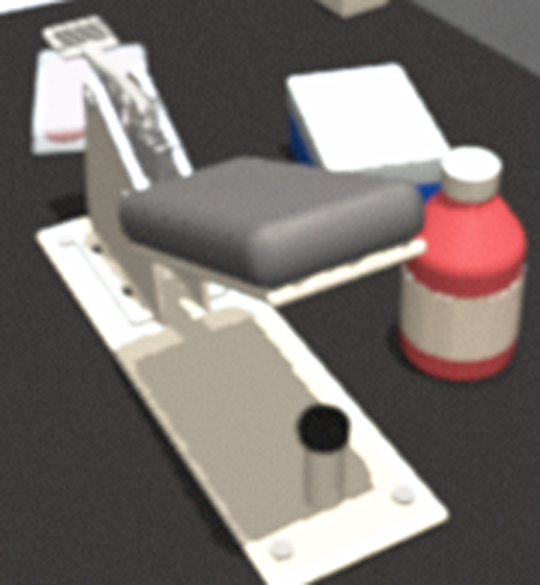

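Crops: base corners at top crop (138,62), (127,228), (709,257), tab at crop (65,114), pad face x 372–748; the pad is clearly raised (side), and the bottle sits beside its free end. Refining with masks and solving for the arm angle.

```bash
cat >> h.py <<'E'
E
python3 - <<'E'
from h import *
from scipy.optimize import least_squares
t=cv2.imread("pics/top0.png")
g=t[:,:,::-1].astype(int)
c=lambda x,y:(185+x/3.4,190+y/3.4)
B=[onz("top",c(*p),8) for p in [(138,62),(127,228),(709,257)]]
S=[onz("side",(195+x/3,160+y/3),8) for x,y in [(38,236),(447,515)]]
print("base top",*B,"side",*S, "L",np.linalg.norm(B[1]-B[2]),"W",np.linalg.norm(B[0]-B[1]))
u=(B[1]-B[2])[:2]; u/=np.linalg.norm(u); v=np.array([-u[1],u[0]])
H=np.mean([(B[0]+B[1])[:2]/2-100*u, B[2][:2]+235*u-50*v*np.sign((B[1]-B[0])[:2]@v)],0)
print("u",u,np.degrees(np.arctan2(u[1],u[0])),"hinge",H)
# tab by mask: bright, in small window
w=((g.min(2)>150)&(np.indices(g.shape[:2])[1]<214)&(np.indices(g.shape[:2])[1]>188)).astype(np.uint8); w[:205]=0; w[245:]=0
print("tab rect",cv2.minAreaRect(cv2.findNonZero(w)))
tb,e=tri(cv2.minAreaRect(cv2.findNonZero(w))[0],(222.3,172.3)); d=tb[:2]-H
print("tab",tb,e,"in stand",d@u,d@v)
# pad by mask: mid grey
m=((g.min(2)>70)&(g.max(2)<150)&(np.ptp(g,2)<15)).astype(np.uint8); m=cv2.morphologyEx(m,cv2.MORPH_OPEN,np.ones((7,7)))
n,l,st,ce=cv2.connectedComponentsWithStats(m[190:280,280:420]); k=1+np.argmax(st[1:,4]); print("pad bbox",st[k]+[280,190,0,0,0],ce[k]+[280,190])
xr=280+st[k][0]+st[k][2]; xl=280+st[k][0]
def P(a,th,n): x=-a*np.cos(th)+n*np.sin(th); return np.array([*(H+u*x),78+a*np.sin(th)+n*np.cos(th)])
for th in np.arange(.3,.66,.05):
    print("th%.2f"%th,"end",proj("top",P(238,th,16)),"near",proj("top",P(52,th,16)),"side bottom end",proj("side",P(240,th,-10)), "padend",P(205,th,20))
print(onz("top",(341,165),100))
E
```

```text
base top [614.8 240.3   8. ] [517.3 246.5   8. ] [492.8 -87.1   8. ] side [517.  240.6   8. ] [591.2 -95.5   8. ] L 334.5132470647839 W 97.65613163548905
u [0.1 1. ] 85.78989347799559 hinge [559.3 143.6]
tab rect ((202.5, 223.5), (21.0, 21.0), 90.0)
tab [569.4 258.1 133.6] 2.5768059766368148 in stand 114.92429328979459 -1.6829966863975319
pad bbox [ 293  201  112   56 5899] [350.  228.9]
th0.30 end [407.6 231.1] near [296.6 229.8] side bottom end [316.9 275. ] padend [545.4 -45.8 157.7]
th0.35 end [406.4 230.2] near [295.6 229.6] side bottom end [315.8 266.8] padend [545.7 -41.6 167.1]
th0.40 end [404.9 229.3] near [294.7 229.4] side bottom end [314.3 258.4] padend [546.  -36.9 176.3]
th0.45 end [402.9 228.3] near [293.6 229.3] side bottom end [312.7 249.8] padend [546.4 -31.8 185.2]
th0.50 end [400.4 227.3] near [292.5 229.1] side bottom end [310.8 241. ] padend [546.8 -26.2 193.8]
th0.55 end [397.4 226.3] near [291.3 228.9] side bottom end [308.6 232.2] padend [547.2 -20.3 202.2]
th0.60 end [394.  225.3] near [290.1 228.7] side bottom end [306.3 223.2] padend [547.7 -13.9 210.3]
th0.65 end [390.1 224.3] near [288.8 228.6] side bottom end [303.7 214.3] padend [548.2  -7.1 218. ]
[672.5  15.1 100. ]
```

Consistent: stand +x axis at 85.8°, hinge ≈ (559,144), tab ≈ (567,255.5,140), arm angle ≈ 0.43 rad (both views), pad_end ≈ (546,-34,182). Moving above the tab with the gripper shutting.

Emit:
play_rows([
  [[-0.05,-0.02,0],[0,0,0],1],
  [[-0.055,-0.0225,0],[0,0,0],1],
  [[-0.055,-0.0225,0],[0,0,0],1],
  [[-0.055,-0.0225,0],[0,0,0],1],
  [[-0.055,-0.0225,0],[0,0,0],1],
  [[-0.055,-0.0225,0],[0,0,0],1],
  [[-0.055,-0.0225,0],[0,0,0],1],
  [[-0.04,-0.017,0],[0,0,0],1],
], force=40)

```text
time: 1.15
tool_pos: [530.0, 286.3, 227.6]
tcp_rot: [-179.8, -0.1, 164.2]
ft_force: [0.3, -0.1, 0.2]
finger_gap: 0.2
```

Emit:
play_rows([
  [[-0.03,-0.014,0.01],[0,0,0],1],
  [[-0.014,-0.006,0.02],[0,0,0],1],
  [[0,0,0.01],[0,0,0],1],
  [[0,0,0],[0,0,0],1],
])

```text
time: 1.65
tool_pos: [567.9, 252.1, 183.4]
tcp_rot: [-179.7, -0.3, 163.9]
ft_force: [0.3, -0.3, -0.2]
finger_gap: -0.1
```

```bash
python3 - <<'E'
from h import *
from scipy.spatial.transform import Rotation as Ro
s=r.sense(); print(s["tool_pos"],s["ft_force"])
p=np.array(s["tool_pos"]); M=Ro.from_euler("xyz",s["tcp_rot"],degrees=True).as_matrix()
w=eyes.snapshot("wrist"); si=eyes.snapshot("side")
c=eyes.get_calibration("wrist"); T=np.array(c["T_tool_cam"]); K=np.array(c["mtx"])
X=M.T@(np.array([567,255.5,140])-p); X=T[:3,:3].T@(X-T[:3,3]); q=K@X; q=q[:2]/q[2]; print("predicted tab px",q)
w=w[:,:,::-1].copy()
a=cv2.resize(si[150:330,190:360,::-1],None,fx=2.3333,fy=2.3333,interpolation=cv2.INTER_CUBIC)
cv2.imwrite("pics/w1.png",np.hstack([w[:,:400] if q[0]<200 else w[:,100:500],a]))
E
```

```text
[567.9 252.1 183.4] [ 0.3 -0.3 -0.2]
predicted tab px [284.3 239.2]
```

View pics/w1.png

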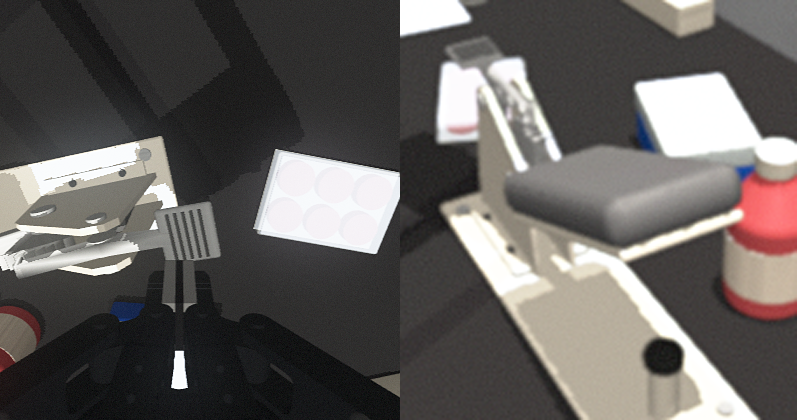

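Wrist view: tab centre at about (290,232) against a prediction of (284,239), a 3–5 mm disagreement; correcting toward it (tab ≈ (565,258)). Side: nothing disturbed. Descending.

Emit:
play_rows([
  [[0.004,0.005,0.015],[0,0,0],1],
  [[0,0,0.015],[0,0,0],1],
  [[0,0,0.004],[0,0,0],1],
  [[0,0,0.003],[0,0,0],1],
  [[0,0,0.003],[0,0,0],1],
])

```text
time: 2.38
tool_pos: [564.9, 260.9, 143.5]
tcp_rot: [-179.8, -0.1, 164.2]
ft_force: [-0.5, -0.2, 0.0]
finger_gap: -0.2
```

Emit:
play_rows([
  [[0,-0.002,0.003],[0,0,0],1],
  [[0,0,0.004],[0,0,0],1],
  [[0,0,0.004],[0,0,0],1],
  [[0,0,0.004],[0,0,0],1],
])

```text
time: 2.88
tool_pos: [565.1, 258.8, 128.6]
tcp_rot: [-179.9, -0.0, 164.1]
ft_force: [0.8, 0.5, 0.4]
finger_gap: -0.1
```

Emit:
play_rows([
  [[0,0,0.004],[0,0,0],1],
  [[0,0,0.003],[0,0,0],1],
])

```text
time: 3.12
tool_pos: [565.5, 258.7, 122.3]
tcp_rot: [-179.9, 0.0, 164.1]
ft_force: [-7.1, -4.1, 20.3]
finger_gap: -0.1
```

```bash
python3 - <<'E'
from h import *
s=r.sense(); print(s["tool_pos"],s["ft_force"])
si=eyes.snapshot("side")[:,:,::-1]
a=cv2.resize(si[110:250,170:310],(420,420),interpolation=cv2.INTER_CUBIC)
w=eyes.snapshot("wrist")[:,:,::-1]
cv2.imwrite("pics/s2.png",np.hstack([w[130:350,180:380].repeat(2,0).repeat(2,1)[:420,:380],a]))
E
```

```text
[565.5 258.7 122.3] [-7.1 -4.1 20.3]
```

View pics/s2.png

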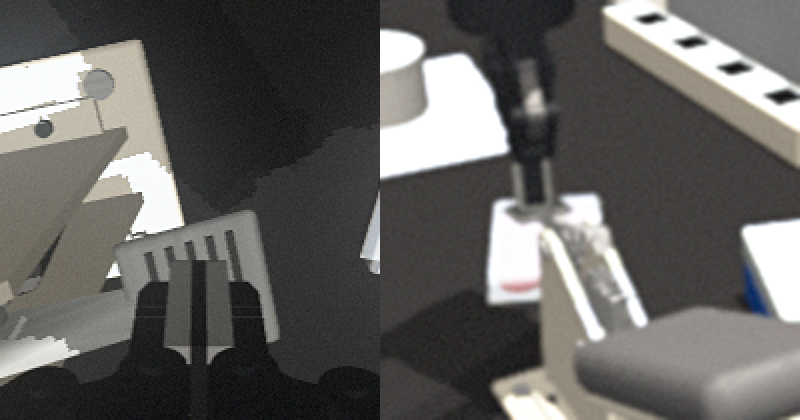

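The finger is on the tab, which is at its stop (20 N at z=122, about 18 mm sunk). Lifting off and moving over the pad end.

Emit:
play_rows([
  [[0,0,-0.04],[0,0,0],1],
  [[0,0,-0.06],[0,0,0],1],
  [[0,-0.03,-0.02],[0,0,0],1],
  [[-0.01,-0.057,0],[0,0,0],1],
  [[-0.012,-0.057,0],[0,0,0],1],
  [[-0.012,-0.057,0],[0,0,0],1],
  [[-0.012,-0.057,0],[0,0,0],1],
  [[-0.01,-0.03,0],[0,0,0],1],
])

```text
time: 4.22
tool_pos: [540.1, -39.3, 246.9]
tcp_rot: [-179.9, 0.2, 164.5]
ft_force: [0.9, 0.4, -0.0]
finger_gap: 0.1
```

```bash
python3 - <<'E'
from h import *
s=r.sense(); print(s["tool_pos"],s["ft_force"])
si=eyes.snapshot("side")[:,:,::-1]; t=eyes.snapshot("top")[:,:,::-1]
a=cv2.resize(si[150:330,190:370],(400,400),interpolation=cv2.INTER_CUBIC)
s0=cv2.imread("pics/side0.png")
b=cv2.resize(s0[150:240,190:280],(400,400),interpolation=cv2.INTER_CUBIC)
a2=cv2.resize(si[150:240,190:280],(400,400),interpolation=cv2.INTER_CUBIC)
cv2.imwrite("pics/s3.png",np.hstack([a2,a]))
for p in [(567,257,140),(567,257,121)]: print(proj("side",np.array(p)))
E
```

```text
[540.1 -39.3 246.9] [ 0.9  0.4 -0. ]
[220.4 170. ]
[221.4 178.7]
```

View pics/s3.png

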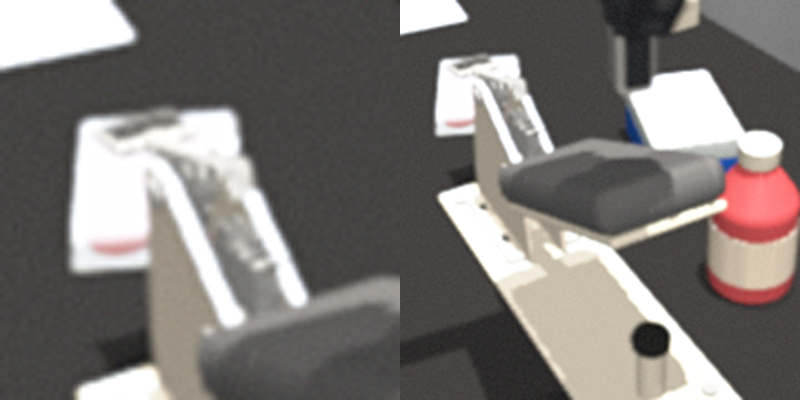

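Tab now at (222.6,178.8) in the side view, matching the pressed prediction (221.4,178.7): the pawl stays off. Fingers hang above the pad end; descending.

Emit:
play_rows([
  [[-0.005,0.001,0.03],[0,0,0],1],
  [[0,0,0.02],[0,0,0],1],
  [[0,0,0.005],[0,0,0],1],
  [[0,0,0.004],[0,0,0],1],
  [[0,0,0.004],[0,0,0],1],
])

```text
time: 4.95
tool_pos: [547.8, -39.1, 185.4]
tcp_rot: [-179.9, 0.5, 164.3]
ft_force: [-0.5, -0.6, 3.2]
finger_gap: -0.2
```

Emit:
play_rows([
  [[0,-0.002,0.006],[0,0,0],1],
  [[0,-0.002,0.006],[0,0,0],1],
  [[0,-0.002,0.006],[0,0,0],1],
  [[0,-0.002,0.006],[0,0,0],1],
])

```text
time: 5.45
tool_pos: [547.3, -47.6, 162.0]
tcp_rot: [-179.9, 0.7, 164.4]
ft_force: [0.8, -0.7, 3.5]
finger_gap: 0.0
```

Light 3.5 N, the arm is yielding (friction hinge only). Continuing.

Emit:
play_rows([
  [[0,-0.002,0.007],[0,0,0],1],
  [[0,-0.002,0.007],[0,0,0],1],
  [[0,-0.001,0.007],[0,0,0],1],
  [[0,-0.001,0.007],[0,0,0],1],
  [[0,-0.001,0.007],[0,0,0],1],
  [[0,0,0.007],[0,0,0],1],
])

```text
time: 6.2
tool_pos: [545.5, -55.7, 116.6]
tcp_rot: [-179.9, 0.7, 164.3]
ft_force: [-0.0, -3.3, 4.4]
finger_gap: 0.3
```

Emit:
play_rows([
  [[0,-0.001,0.006],[0,0,0],1],
  [[0,0,0.005],[0,0,0],1],
  [[0,0,0.004],[0,0,0],1],
])

```text
time: 6.58
tool_pos: [545.2, -56.7, 100.2]
tcp_rot: [-179.9, 0.7, 164.3]
ft_force: [0.0, -2.5, 2.5]
finger_gap: -0.1
```

Emit:
play_rows([
  [[0,0,0.003],[0,0,0],1],
  [[0,0,0.002],[0,0,0],1],
])

```text
time: 6.82
tool_pos: [545.4, -56.8, 97.8]
tcp_rot: [-179.9, 0.6, 164.3]
ft_force: [-15.2, 0.9, 28.7]
finger_gap: 0.3
```

Firm stop (29 N) at z=97.8, against 98 mm expected when flat. Lifting away and checking.

Emit:
play_rows([
  [[0,0,0],[0,0,0],1],
  [[0,0,-0.01],[0,0,0],1],
  [[0,0,-0.04],[0,0,0],1],
  [[0,0,-0.05],[0,0,0],1],
  [[0,0.05,-0.04],[0,0,0],1],
  [[0,0.05,0],[0,0,0],1],
  [[0,0.05,0],[0,0,0],1],
  [[0,0,0],[0,0,0],1],
])

```text
time: 7.82
tool_pos: [583.6, 93.1, 242.3]
tcp_rot: [179.9, 0.4, 164.2]
ft_force: [-0.1, -0.7, 0.4]
finger_gap: -0.2
```

```bash
python3 - <<'E'
from h import *
s=r.sense(); print(s["tool_pos"],s["ft_force"])
si=eyes.snapshot("side")[:,:,::-1]; t=eyes.snapshot("top")[:,:,::-1]
a=cv2.resize(si[150:360,190:380],(380,420),interpolation=cv2.INTER_CUBIC)
cv2.imwrite("pics/s4.png",np.hstack([a,cv2.resize(t[80:290,100:310+0],(420,420))]))
s0=cv2.imread("pics/side0.png"); t0=cv2.imread("pics/top0.png")
H=np.array([559.3,143.6]);u=np.array([.0734,.9973])
print("flat end bottom predicted side px",proj("side",np.array([*(H-240*u),68])))
red=lambda i:np.mean(np.argwhere((i[:,:,2]>120)&(i[:,:,1]<70)&(i[:,:,0]<90)),0)
blue=lambda i:np.mean(np.argwhere((i[:,:,0]>90)&(i[:,:,2]<50)),0)
print("bottle side",red(s0),red(si),"box top",blue(t0),blue(t), "bottle top",red(t0),red(t))
print("plate region diff",np.abs(t0[170:240,112:190].astype(int)-t[170:240,112:190]).mean())
E
```

```text
[583.6  93.1 242.3] [-0.1 -0.7  0.4]
flat end bottom predicted side px [318.7 317.2]
bottle side [262.4 348.3] [266.9 343.1] box top [158.4 273.2] [nan nan] bottle top [164.3 339. ] [173.8 351.9]
plate region diff 13.562942612942614
  return _methods._mean(a, axis=axis, dtype=dtype,
  ret = um.true_divide(
```

View pics/s4.png

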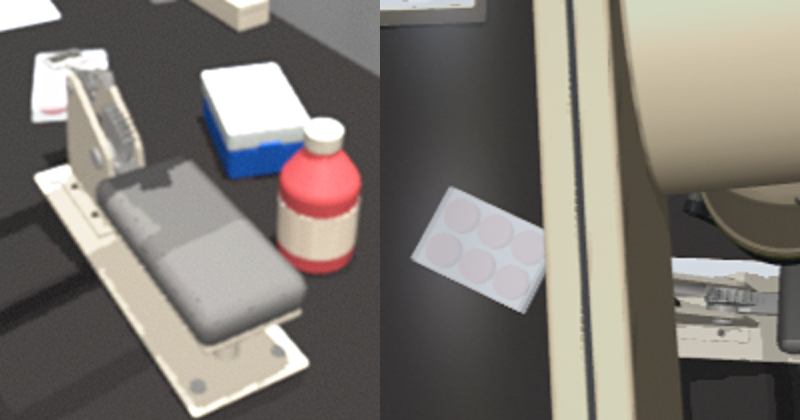

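Side view: the pad lies level over the post and its backing end is at about (317.5,312); bottle cap is still at about (351.5,214). The arm hides the top view, so I'm backing out for a clean comparison.

Emit:
play_rows([
  [[0.03,0.03,0],[0,0,0],1],
  [[0.05,0.035,0],[0,0,0],1],
  [[0.05,0.035,0],[0,0,0],1],
  [[0.05,0.035,0],[0,0,0],1],
  [[0.05,0.035,0],[0,0,0],1],
  [[0.05,0.035,0],[0,0,0],1],
  [[0.05,0.035,0],[0,0,0],1],
  [[0.03,0.03,0],[0,0,0],1],
])

```text
time: 8.93
tool_pos: [308.8, 447.2, 237.7]
tcp_rot: [-179.8, 0.3, 163.0]
ft_force: [0.9, -0.4, -0.4]
finger_gap: 0.1
```

```bash
python3 - <<'E'
from h import *
s=r.sense(); print(s["tool_pos"],s["ft_force"])
si=eyes.snapshot("side")[:,:,::-1]; t=eyes.snapshot("top")[:,:,::-1]
t0=cv2.imread("pics/top0.png")
red=lambda i:np.mean(np.argwhere((i[:,:,2]>120)&(i[:,:,1]<70)&(i[:,:,0]<90)),0)
blue=lambda i:np.mean(np.argwhere((i[:,:,0]>90)&(i[:,:,2]<50)),0)
print("bottle",red(t0),red(t),"box",blue(t0),blue(t),"plate diff",np.abs(t0[170:240,112:190].astype(int)-t[170:240,112:190]).mean())
H=np.array([559.3,143.6]);u=np.array([.0734,.9973]);v=np.array([-u[1],u[0]])
b=cv2.resize(si[220:360,230:370],(420,420),interpolation=cv2.INTER_CUBIC)
cv2.imwrite("pics/s5.png",np.hstack([b,cv2.resize(t[80:290,100:420],(380,250))[:250].copy() if 0 else cv2.copyMakeBorder(cv2.resize(t[100:290,110:420],(380,233)),0,187,0,0,0)]))
g=t.astype(int); m=((g.min(2)>60)&(g.max(2)<150)&(np.ptp(g,2)<15)).astype(np.uint8); m=cv2.morphologyEx(m,cv2.MORPH_OPEN,np.ones((7,7)))
n,l,st,ce=cv2.connectedComponentsWithStats(m[190:290,280:430]); k=1+np.argmax(st[1:,4]); print("pad bbox",st[k]+[280,190,0,0,0])
for th in (0,.05,.1): 
  P=lambda a,n:np.array([*(H+u*(-a*np.cos(th)+n*np.sin(th))),78+a*np.sin(th)+n*np.cos(th)])
  print(th,proj("top",P(238,16)),proj("top",P(52,16)),proj("side",P(240,-10)))
E
```

```text
[308.8 447.2 237.7] [ 0.9 -0.4 -0.4]
bottle [164.3 339. ] [164.5 339. ] box [158.4 273.2] [158.4 273. ] plate diff 0.8023809523809524Traceback (most recent call last):
  File "<stdin>", line 12, in <module>
    return _wrapfunc(a, 'argmax', axis=axis, out=out, **kwds)
    return bound(*args, **kwds)
ValueError: attempt to get argmax of an empty sequence
```

View pics/s5.png

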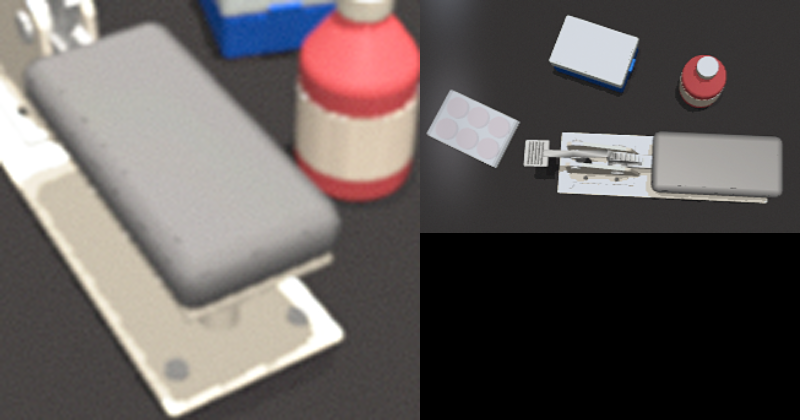

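The backing's end midpoint is at about (316.8,316.7), against (318.7,317.2) predicted for flat, and the post meets it. Bottle, tip box and plate match their starting images, and the robot is clear. Handing in.

```bash
python3 -c "
from bench import r
print(r.hand_in())"
```

```text
the job is handed in; nothing more can be done
None
```

I pressed the thumb tab down until the pawl went over, then pushed the pad end down until the armrest lay flat on its post. I handed the job in at about 9 s of the 38 s, with the robot clear of everything.

**Pawl:** The tab met its stop at z = 122 mm with about 20 N, roughly 18 mm down. After I lifted off, the side view showed it still down, about 1 px from the predicted pressed position. I saw no snap directly, because no force reading was taken at the moment it changed over.

**Armrest:** Pushing took 2.5–4.4 N in the readings between moves, with no sign of the teeth resisting. It reached a firm stop at 97.8 mm with about 29 N; flat should be 98 mm. After release, the end of the pad's backing was within about 2 px of the position predicted for flat, with the post meeting it.

**Other items:** In the final top view, compared with the first, the bottle and tip box colour centres are within 0.2 px and the well plate area is practically unchanged.

**Checks that disagreed or failed:**
- The wrist view put the tab 3–5 mm from my first estimate, so I corrected before pressing.
- An earlier check of the loose items seemed to show movement, but the arm was blocking the top view. I repeated it with the arm clear.
- The last automatic pad-outline check found no matching pixels and crashed, so the flat result rests on the contact height and the side view.

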